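Slide a tall bottle into the filler's V-stop and start the fill

ROBOT

A 6-joint arm with a two-finger parallel gripper is mounted at the origin on the work surface. World frame = base frame: x ahead of the robot, y to its left, z up, the work surface at z = 0. Lengths are in m, angles in degrees, forces in N, time in s.
With the tool pointing down it reaches from about 0.4 to 0.925 m from the base axis. Payload 3.4 kg.
Tool frame: the origin (TCP) lies at the very end of the fingers, on their centre line; the grasp point (between the pads) lies 19 mm behind it; z points along the fingers, y is the line along which they close (so a half turn about z gives the same grasp; the last joint's range is limited). The gripper opens to 85 mm and grips with 20 to 120 N. Pads are 22 mm wide; open, the fingers measure 114 mm over their backs; the gripper's body (76 mm by 85 mm) begins 54 mm behind the grasp point. The pads swing forward as they close: fully open they stand 13 mm farther back than shut.
Start: joints at [-79.326, 17.578, 86.31, -0, 76.112, -4.211], TCP at [0.148, -0.556, 0.193] pointing down, gripper open.
Joint ranges: [-179.03, 179.03], [-60, 130.46], [8.19, 133.38], [-81.62, 261.62], [5.75, 156.47], [-153.77, 153.77]. Speed limits (degrees/s): [147.25, 147.25, 180, 180, 180, 180].

INTERFACE

Orientations are given as [roll, pitch, yaw] about the fixed x, y, z axes, in that order (R = Rz(yaw) Ry(pitch) Rx(roll)).
In Python, from workcell import manip gives the robot as it stands. The module is installed in compiled form; this text tells all that it offers.
- The arm moves only by the tool servo_tool, never from a script. Its argument "motion" is a list that holds one entry, the list of rows, each a list of 4 numbers: the shift along the world's x, y, z in cm, then the turn about the world's z in units of 6 degrees (1.0 is 6 degrees). In form: [[[x, y, z, yaw], ...]]. A call has 1 to 10 rows; each row is the pose to reach, as a shift and turn from the pose commanded when the call began; what a row does not reach only later rows make up. A row lasts 1/10 s, in which the tool goes at most 50 mm and 8.59 degrees, less where a joint would pass 70% of its speed; a pose out of reach is approached as far as the arm can. A call with a gripper value outside its range is refused whole. "jaw" is the closure, from 0 (fully open) to 1 (shut), set as the call begins (left out, the last holds). The fingers move at their own pace and stop on an object; "newtons" is the grip in N (left out, the last holds). Time passes only in rows, so rows that repeat a pose let the fingers close. It gives the time, the measured TCP pose, the force, the opening and the grip force at its end, in the units of the state.
- manip.sense(): the state, without advancing time (a new reading comes with each control period).
- manip.grab_frame(name): name is "side" or "top" or "wrist"; returns a dict with "frame" (420x560x3 uint8, red, green, blue), "fx", "fy", "cx", "cy" (pixels), "rvec" (rotation vector, rad) and "tvec" (3), from world to camera coordinates, as OpenCV has them. Camera axes: x right, y down, z forward; pixel columns grow to the right and rows downward; lengths in m; the calibration is good to about 2 mm. The wrist camera is an equidistant fisheye: a pixel r from the principal point sees the ray r / f radians off the axis. A picture is of the moment at which its call begins. There is no depth.
- manip.close_job(): hands the job in; it is judged then, once.
The state is a dict: "t": time; "joint_positions": joint angles; "joint_vel": joint speeds; "tau": joint torques, N m; "eef_pos": TCP position; "tcp_rot": TCP orientation; "force": force on the tool from outside, world axes, zero at the start; "moment": the same for the moment, N m; "gripper_width": finger opening in m; "gripper_force": force on a finger pad.
Only numpy, scipy, OpenCV 4.12 (cv2) and the standard library are available. Lean on these libraries where they do the work, as an engineer would, in place of code of your own. Each camera call takes 0.05 s, during which the arm holds its last target. There are 200 camera calls.

TASK

Push the tall slender bottle along the table, low on its body so that it slides upright without tipping or leaving the table, until it stands fully home under the filler's spout, against both faces of the V-stop. Then press the start button on the control box all the way down with a fingertip, let it come back up and move away. Do not press the button before the bottle is home, and leave the other things where they stand.

Things in the scene. Friction and masses are not known exactly. Their poses are not given: they have to be found in the camera images.
- bottle: Tall slender amber glass bottle, loose on the table, 0.35-0.6 kg: straight round body 62 mm in diameter up to 150 mm, then a neck 27 mm in diameter, 245 mm tall in all. Origin at the centre of its underside, z up along its axis. It tips if pushed high; pushed below about 35 mm above the table it slides.
- filler: Filling station, bolted down. Origin on the table at the seat (bottle axis when home); +x the way the bottle goes in (to the robot's right), z up. V-stop: two aluminium fences 45 mm high, 8 thick; inner faces 45 deg either side of x, meeting at x=+44 mm, opening to -x, ends x=-17, y=+/-61 mm. Manifold at x=120-180, y=+/-90 mm, 103 high; its 12 mm tube (top 336 mm) ends 262 mm above the seat.
- flask: A squat amber bottle, 84 mm in diameter, 135 mm tall, loose: a bystander. Origin at the centre of its underside.
- beaker: An open steel cup, 76 mm in diameter at the rim, 95 mm tall, loose: a bystander. Origin at the centre of its underside.
- stopper: A small wooden T-shaped bottle stopper standing on its head, 32 mm in diameter, 36 mm tall, loose: a bystander. Origin at the centre of its underside.
- start_top (a point): Centre of the top face of the round black start button, 32 mm in diameter, on top of the fixed grey control box (90 x 80 mm, 50 mm high), far to the left or far to the right. The button goes straight down.
- start (a joint): Travel of the start button in m: 0 up, 0.006 fully down (about 5 N); it springs back.
Things that resemble listed ones, but are neither listed nor needed, are in the scene too. What is shaped like the bottle but green is not meant.

How it is judged:
By the outcome, as a careful person would: the job done as asked, in the order asked, and still so for the second after the job is handed in, with the robot touching nothing.
It also fails if it takes over 64 s, if anything falls off the work surface, if the arm or the gripper's body presses on something with over 40 N, if the wrist force passes 120 N, or if a joint passes its speed limit or range.

## Working session

There is one attempt and no reset: what is moved stays moved. The work goes in short steps, Python scripts to look and compute and a tool call to move; the robot and the scene stay as the last step left them, time stands still between calls to the robot, and variables do not carry over. Pictures are saved under pics/ and viewed, at most 10 in all, crops included, and the job is handed in when it is done.

Besides the shell and the picture viewer there is one more tool, called as a command line: name --argument value ..., lists and objects as JSON in quotes. servo_tool: Moves the arm, as the interface text tells. Its arguments: {"type":"object","properties":{"motion":{"type":"array","items":{"type":"array","items":{"type":"array","items":{"type":"number"}}}},"jaw":{"type":"number"},"newtons":{"type":"number"}},"required":["motion"]}

```bash
mkdir -p pics
cat > h.py <<'E'
import numpy as np, cv2
from workcell import manip
def grab(n,f=None):
    d=manip.grab_frame(n)
    if f: cv2.imwrite('pics/'+f,cv2.cvtColor(d['frame'],cv2.COLOR_RGB2BGR))
    np.save(n+'.npy',{k:v for k,v in d.items()},allow_pickle=True)
    return d
def load(n): return np.load(n+'.npy',allow_pickle=True).item()
def px2w(d,u,v,z):
    R=cv2.Rodrigues(np.array(d['rvec'],float))[0];t=np.array(d['tvec'],float).ravel()
    c=-R.T@t; r=R.T@np.array([(u-d['cx'])/d['fx'],(v-d['cy'])/d['fy'],1])
    return c+r*(z-c[2])/r[2]
def w2px(d,p):
    R=cv2.Rodrigues(np.array(d['rvec'],float))[0];q=R@np.array(p,float)+np.array(d['tvec'],float).ravel()
    return np.array([d['fx']*q[0]/q[2]+d['cx'],d['fy']*q[1]/q[2]+d['cy']])
E
python3 - <<'E'
from h import *
for n in('side','top'):
    d=grab(n,n+'0.png'); R=cv2.Rodrigues(np.array(d['rvec'],float))[0]; print(n,-R.T@np.array(d['tvec']).ravel(),R[2])
E
```

```text
side [0.54789211 0.81387833 1.05507518] [ 0.02752269 -0.63246884 -0.77409668]
top [0.38087947 0.02447888 1.43702082] [ 0.16787767 -0.00121658 -0.98580708]
```

View pics/top0.png

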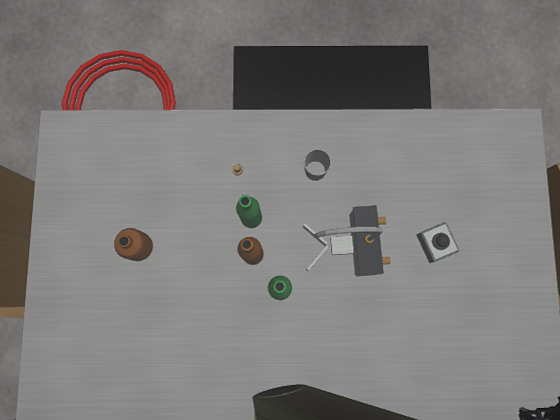

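View pics/side0.png

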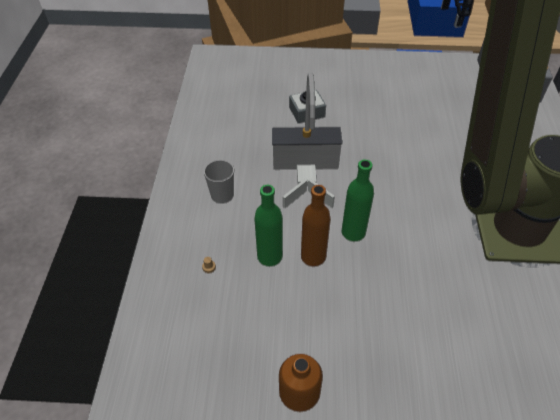

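The top view shows the amber slender bottle at about (250,250), green look-alikes at (249,210) and (280,288), and the flask at (133,245). The V-stop is at about (318,243), the control box at (438,241), the beaker at (317,165) and the stopper at (238,169). The only amber slender bottle is the one at (250,250), which is (315,230) in the side view. I'll confirm it in an enlarged crop.

Run:
```python
from h import *
d=load('top');c=d['frame'][180:310,225:465]
cv2.imwrite('pics/tc.png',cv2.cvtColor(cv2.resize(c,None,fx=3.3333,fy=3.3333,interpolation=cv2.INTER_CUBIC),cv2.COLOR_RGB2BGR))
d=load('side');c=d['frame'][80:280,190:390]
cv2.imwrite('pics/sc.png',cv2.cvtColor(cv2.resize(c,None,fx=3,fy=3,interpolation=cv2.INTER_CUBIC),cv2.COLOR_RGB2BGR))
```

```text
(no output)
```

View pics/tc.png

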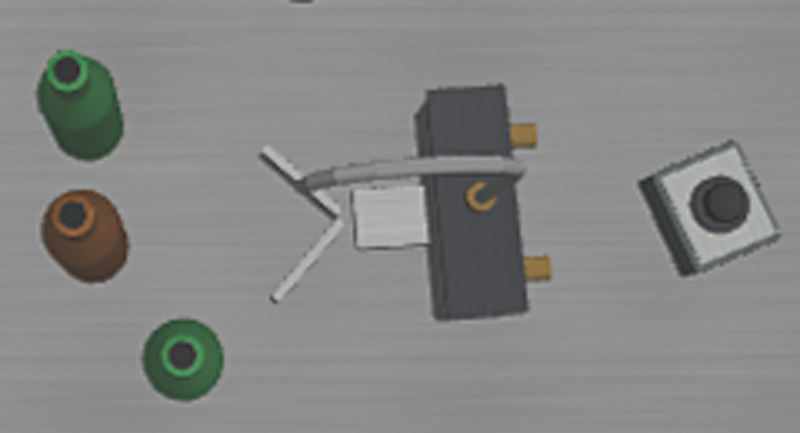

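View pics/sc.png

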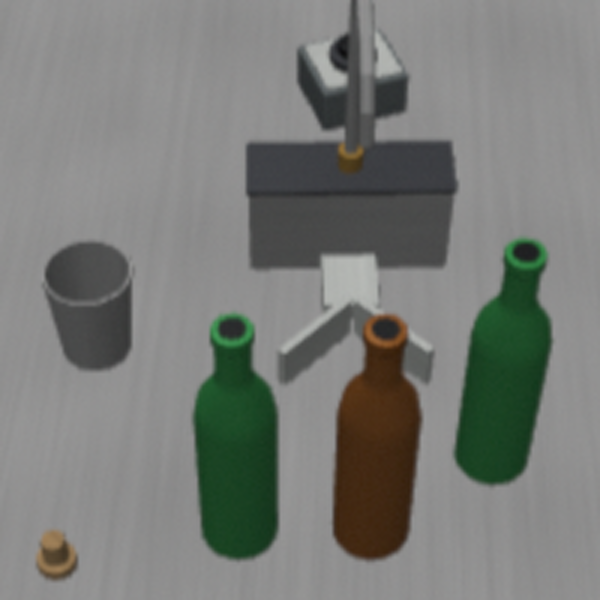

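The crops confirm that the amber bottle, with its mouth at crop (72,215), is the only slender amber one. The green ones stand at (67,70) and (182,356). The V opens left (+y), with its vertex at (337,218).

Run:
```python
from h import *
T=load('top');S=load('side')
t=lambda u,v,z:px2w(T,225+u/3.3333-.35,180+v/3.3333-.35,z)[:2]
s=lambda u,v,z:px2w(S,190+u/3-.33,80+v/3-.33,z)[:2]
np.set_printoptions(precision=4,suppress=True)
print('bottle',t(72,215,.245),s(386,330,.245))
print('g1',t(67,70,.245),s(232,330,.245),'g2',t(182,356,.245),s(525,253,.245))
for z in(.055,.065):print('btn',t(725,200,z),s(354,49,z))
F=np.array([[.12,.09],[.18,.09],[.18,-.09],[.12,-.09]])
# filler +x -> world -y ; y -> world +x
P=np.array([t(428,91,.103),t(505,85,.103),t(527,312,.103),t(435,319,.103)])
P2=np.array([s(246,144,.103),s(455,143,.103),s(457,191,.103),s(247,192,.103)])
F2=np.array([[.18,.09],[.18,-.09],[.12,-.09],[.12,.09]])
print(P,P2)
for f,p in((F,P),(F2,P2),(np.vstack([F,F2]),np.vstack([P,P2]))):
    a=f-f.mean(0);b=p-p.mean(0);th=np.arctan2((a[:,0]*b[:,1]-a[:,1]*b[:,0]).sum(),(a*b).sum())
    R=np.array([[np.cos(th),-np.sin(th)],[np.sin(th),np.cos(th)]]);o=p.mean(0)-R@f.mean(0)
    print('seat',o,'yaw',np.degrees(th),'res',np.abs((f@R.T+o-p)).max(),'vertex',R@[.044,0]+o, 'ends',R@[-.017,.061]+o,R@[-.017,-.061]+o)
print('V top',t(337,218,.045),t(262,153,.045),t(272,297,.045),'side',s(352,303,.045),s(280,350,.045),s(432,350,.045))
f=load('top');print(px2w(f,133-9,241,.135)[:2])
```

```text
bottle [0.5147 0.1097] [0.5132 0.1131]
g1 [0.6198 0.1143] [0.618  0.1186] g2 [0.4152 0.0317] [0.4151 0.0357]
btn [ 0.547  -0.4156] [ 0.5403 -0.4169]
btn [ 0.5458 -0.4125] [ 0.5403 -0.4046]
[[ 0.6302 -0.166 ]
 [ 0.635  -0.2282]
 [ 0.4529 -0.2393]
 [ 0.4476 -0.1667]] [[ 0.6335 -0.2216]
 [ 0.4479 -0.2327]
 [ 0.4473 -0.1718]
 [ 0.6287 -0.161 ]]
seat [ 0.5359 -0.0501] yaw -87.87665843490367 res 0.0067183009640059965 vertex [ 0.5375 -0.0941] ends [ 0.5962 -0.0309] [ 0.4743 -0.0354]
seat [ 0.5306 -0.0471] yaw -86.66813749963936 res 0.003343762843545761 vertex [ 0.5332 -0.091 ] ends [ 0.5905 -0.0265] [ 0.4687 -0.0336]
seat [ 0.5332 -0.0486] yaw -87.27367363185387 res 0.006659775084436964 vertex [ 0.5353 -0.0925] ends [ 0.5934 -0.0287] [ 0.4715 -0.0345]
V top [ 0.5341 -0.0959] [ 0.5888 -0.0342] [ 0.4689 -0.0412] side [ 0.5342 -0.0891] [ 0.5934 -0.0331] [ 0.4657 -0.0397]
[0.5362 0.4343]
```

Run:
```python
from h import *
print(manip.sense())
```

```text
{'t': 0.1, 'joint_positions': array([-7.93263775e+01,  1.76200929e+01,  8.63771476e+01,  2.14145207e-03,
        7.61123691e+01, -4.21020091e+00]), 'joint_vel': array([ 0.0118369 , -0.01445088, -0.20096366, -0.14579645,  0.02819691,
        0.07371881]), 'tau': array([ 2.07826752e-04, -4.58530712e+01, -2.52609426e+01,  8.53769535e-06,
        5.66598930e-03,  4.22837573e-06]), 'eef_pos': array([ 0.14756254, -0.55500364,  0.19194717]), 'tcp_rot': array([-1.79890839e+02, -1.01193297e-02,  1.48832978e+01]), 'force': array([-0.35813012, -0.29361601, -1.03637966]), 'moment': array([-0.04953751, -0.00454277, -0.00677113]), 'gripper_force': 0.0, 'gripper_width': 0.08561084756190672}
```

servo_tool --motion '[[[0,0,5,0],[0,0,10,0],[2,0,15,0],[5,2,19,0],[9,5,21,0],[13,9,21,0],[17,12,21,0],[21,16,21,0],[25,20,21,0],[28,24,21,0]]]' --jaw 0

```text
t: 1.1
eef_pos: [0.4104, -0.3362, 0.4022]
tcp_rot: [-180.0, 0.0, 14.9]
force: [0.8, -0.1, -0.2]
gripper_width: 0.0854
gripper_force: 0.0
```

servo_tool --motion '[[[2,4,0,-0.3],[4,8,0,-0.6],[6,12,0,-1],[7,17,0,-1.35],[7.3,22,0,-1.35],[7.3,27,0,-1.35],[7.3,32,0,-1.35],[7.3,37,0,-1.35],[7.3,42,0,-1.35],[7.3,47,0,-1.35]]]'

```text
t: 2.1
eef_pos: [0.4815, 0.1331, 0.4025]
tcp_rot: [180.0, 0.0, 6.8]
force: [1.3, 0.0, -0.5]
gripper_width: 0.0855
gripper_force: 0.0
```

servo_tool --motion '[[[0,3.5,0,0],[0,6.9,0,0],[0,6.9,-4,0],[0,6.9,-9,0],[0,6.9,-14,0],[0,6.9,-19,0],[0,6.9,-24,0],[0,6.9,-28,0],[0,6.9,-30,0],[0,6.9,-30,0]]]'

```text
t: 3.1
eef_pos: [0.4786, 0.199, 0.0991]
tcp_rot: [179.9, 0.5, 6.8]
force: [-0.1, -0.5, 0.4]
gripper_width: 0.0855
gripper_force: 0.0
```

Run:
```python
from h import *
s=grab('side')['frame'][40:400,180:420]; t=grab('top')['frame'][140:320,100:340]
a=cv2.resize(s,(400,600),interpolation=cv2.INTER_CUBIC);b=cv2.resize(t,(400,300),interpolation=cv2.INTER_CUBIC)
im=np.zeros((600,800,3),np.uint8);im[:,:400]=a;im[:300,400:]=b
w=grab('wrist')['frame'];im[300:,400:]=cv2.resize(w,(400,300))
cv2.imwrite('pics/c1.png',im[:,:,::-1])
s=manip.sense();print(s['eef_pos'],s['tcp_rot'],s['force'])
```

```text
[0.48322134 0.20049469 0.10379791] [-1.79979000e+02 -9.99872373e-02  6.78487483e+00] [0.05205582 0.18784951 0.68358571]
```

View pics/c1.png

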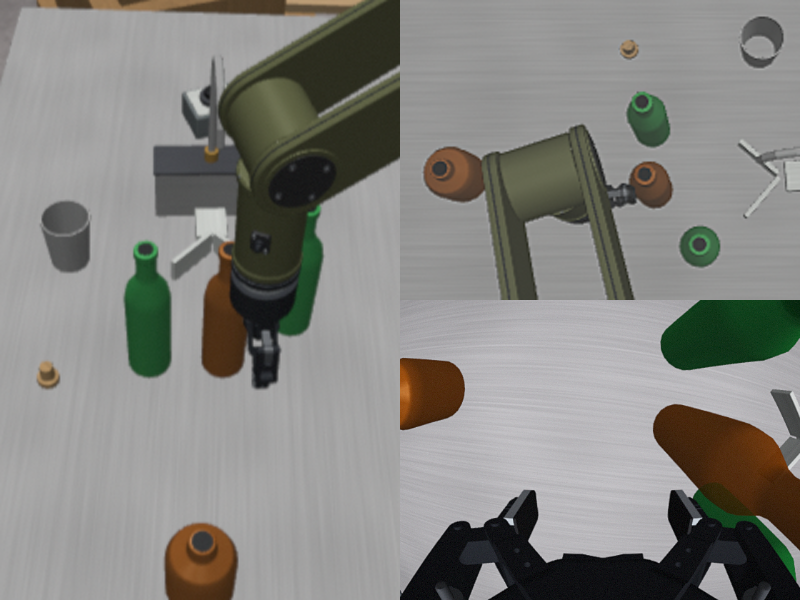

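View enlarged.

The composite shows the gripper beside the amber bottle, with the finger linkages bulging outwards above the pads. That matters for pushing low, so I'll measure the gripper's profile.

Run:
```python
from h import *
from scipy.spatial.transform import Rotation as Ro
d=grab('wrist');w=d['frame'][210:420,20:540]
w=np.clip(cv2.resize(w,(800,323),interpolation=cv2.INTER_CUBIC).astype(float)*1.6,0,255).astype(np.uint8)
s=load('side')['frame'][150:290,290:390]
s=np.clip(cv2.resize(s,(196,274),interpolation=cv2.INTER_CUBIC).astype(float)*1.6,0,255)
im=np.zeros((600,800,3),np.uint8);im[:323]=w;im[324:598,:196]=s
cv2.imwrite('pics/w2.png',im[:,:,::-1])
st=manip.sense();R=cv2.Rodrigues(np.array(d['rvec']))[0];c=-R.T@np.array(d['tvec']).ravel()
Rt=Ro.from_euler('xyz',st['tcp_rot'],degrees=True).as_matrix()
print('cam in tool',Rt.T@(c-st['eef_pos']),'axis',Rt.T@R[2],'right',Rt.T@R[0],d['fx'],d['cx'],d['cy'])
```

```text
cam in tool [ 0.06941504 -0.00039454 -0.17999747] axis [-2.80686804e-01  7.07275705e-05  9.59799413e-01] right [-4.26573359e-04  9.99999889e-01 -1.98438416e-04] 325.19226210127806 283.6865408547142 214.45482679587118
```

View pics/w2.png

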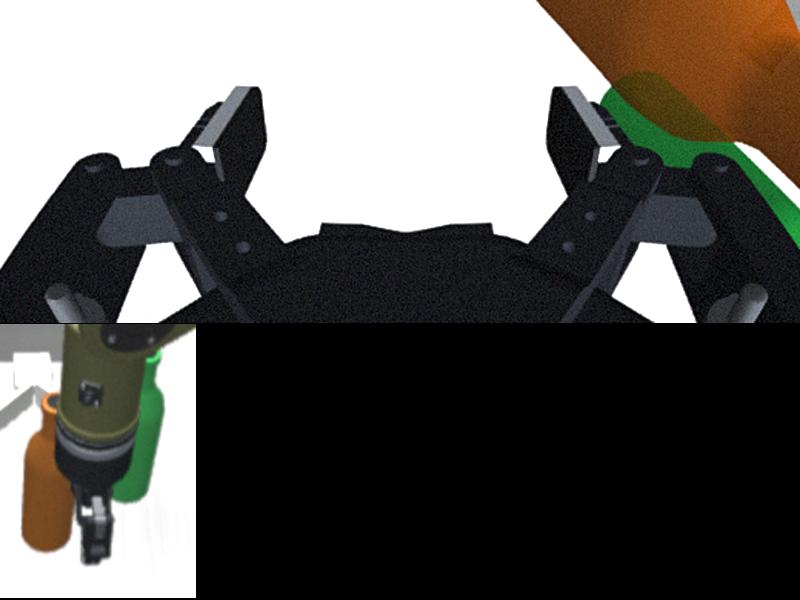

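The crop shows a linkage gripper whose outer links, with joints at about (98,160) and (718,160), sit wider than the pad tips at about (250,90) and (560,90). The housing edge is near (400,235). I'll compute what these are in the tool frame.

```bash
cat >> h.py <<'E'
from scipy.spatial.transform import Rotation as Ro
def tool():
    st=manip.sense();return Ro.from_euler('xyz',st['tcp_rot'],degrees=True).as_matrix(),np.array(st['eef_pos'])
def wpx(d,P):
    R=cv2.Rodrigues(np.array(d['rvec'],float))[0];q=R@P+np.array(d['tvec'],float).ravel()
    r=np.hypot(q[0],q[1]);th=np.arctan2(r,q[2]);return np.array([d['cx'],d['cy']])+d['fx']*th*q[:2]/r
E
python3 - <<'E'
from h import *
np.set_printoptions(precision=1,suppress=True)
W=load('wrist');S=load('side');T=load('top');R,p=tool()
for n,q in {'tip+ in':(.011,-.0428,-.013),'tip- in':(-.011,-.0428,-.013),'padtop-':(-.011,-.0428,-.05),'tipback+':(.011,-.057,-.013),'tip+R':(.011,.0428,-.013),'follower joint':(.011,-.0682,-.06),'j2':(.011,-.0682,-.05),'body':(.038,0,-.073),'bodyc':(.038,.0425,-.073)}.items():
    P=p+R@np.array(q);w=(wpx(W,P)-[20,210])*1.538; s=w2px(S,P)
    print(n,'wristcrop',w,'sidecomp1',(s-[180,40])/.6, 'sidecrop2',(s-[290,150])*1.96+[0,324])
E
```

```text
tip+ in wristcrop [287.8  32.4] sidecomp1 [243.3 397. ] sidecrop2 [ 70.6 575.3]
tip- in wristcrop [292.6  87.7] sidecomp1 [260.9 396. ] sidecrop2 [ 91.2 574.1]
padtop- wristcrop [268.6 138.4] sidecomp1 [263.4 380. ] sidecrop2 [ 94.1 555.3]
tipback+ wristcrop [250.6  32.1] sidecomp1 [244.7 406.9] sidecrop2 [ 72.2 587. ]
tip+R wristcrop [525.3  32.3] sidecomp1 [235.6 340.5] sidecrop2 [ 61.5 508.8]
follower joint wristcrop [169.4  84.9] sidecomp1 [248.5 394.8] sidecrop2 [ 76.6 572.7]
j2 wristcrop [182.8  71.3] sidecomp1 [247.9 399.2] sidecrop2 [ 75.9 577.8]
body wristcrop [407.3   7.4] sidecomp1 [220.4 342.3] sidecrop2 [ 43.6 511. ]
bodyc wristcrop [589.2   7.3] sidecomp1 [217.  314.4] sidecrop2 [ 39.6 478.1]
```

servo_tool --motion '[[[0,1,0,0],[0,1.5,0,0],[0,1.5,0,0],[0,1.5,0,0],[0,1.5,0,0],[0,1.5,0,0],[0,1.5,0,0],[0,1.5,0,0],[0,1.5,0,0],[0,1.5,0,0]]]' --jaw 1

```text
t: 4.3
eef_pos: [0.4821, 0.2151, 0.1028]
tcp_rot: [180.0, 0.0, 6.8]
force: [-0.5, 0.4, -0.7]
gripper_width: 0.0001
gripper_force: 0.0
```

Run:
```python
from h import *
np.set_printoptions(precision=1,suppress=True)
W=grab('wrist');S=grab('side');R,p=tool();print(p*1000)
b=lambda a:np.clip(a.astype(float)*1.7,0,255).astype(np.uint8)
im=np.zeros((600,800,3),np.uint8)
sx,sy=290,190
im[:,:480]=b(cv2.resize(S['frame'][sy:sy+100,sx:sx+80],(480,600),interpolation=cv2.INTER_CUBIC))
im[:320,480:]=b(cv2.resize(W['frame'][220:420,184:384],(320,320),interpolation=cv2.INTER_CUBIC))
cv2.imwrite('pics/c3.png',im[:,:,::-1])
for z in(0,-.02,-.04,-.06):
  for x in(-.011,.011):
    P=p+R@np.array([x,0,z]);print(z,x,'side',(w2px(S,P)-[sx,sy])*6,'wrist',(wpx(W,P)-[184,220])*1.6+[480,0])
```

```text
[482.2 215.1 102.8]
0 -0.011 side [264.8 478.6] wrist [640.7  62.2]
0 0.011 side [203.2 482.2] wrist [640.7   7.1]
-0.02 -0.011 side [269.  448.1] wrist [640.8  85.8]
-0.02 0.011 side [206.6 451.7] wrist [640.8  25.9]
-0.04 -0.011 side [273.4 416.7] wrist [640.9 114.7]
-0.04 0.011 side [210.1 420.3] wrist [641.   49.3]
-0.06 -0.011 side [277.9 384.4] wrist [641.1 150.4]
-0.06 0.011 side [213.7 388.1] wrist [641.2  79.2]
```

View pics/c3.png

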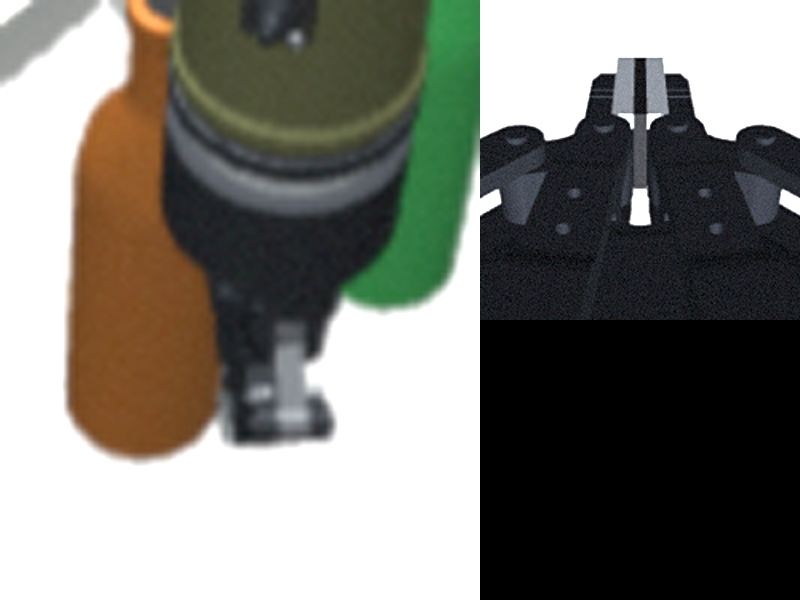

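Run:
```python
from h import *
np.set_printoptions(precision=1,suppress=True)
W=load('wrist')
f=W['frame'].astype(int);m=(f[...,0]>f[...,2]*1.7)&(f[...,0]>f[...,1]*1.35)&(f[...,0]>40)
n,l,st,c=cv2.connectedComponentsWithStats(m.astype(np.uint8));print([(st[i],c[i]) for i in range(1,n) if st[i][4]>100])
a=np.linspace(0,2*np.pi,72)
for nm,cx,cy,r in(('bottle',.514,.111,.031),('flask',.536,.434,.042)):
    P=np.array([wpx(W,np.array([cx+r*np.cos(t),cy+r*np.sin(t),0])) for t in a]);print(nm,P.min(0),P.max(0))
# seen base edges back-projected to the table
def w2t(u,v,z=0):
    R=cv2.Rodrigues(W['rvec'])[0];c=-R.T@np.array(W['tvec']).ravel();d=np.array([u-W['cx'],v-W['cy']]);r=np.hypot(*d);th=r/W['fx']
    q=R.T@np.r_[np.sin(th)*d/r,np.cos(th)];return c+q*(z-c[2])/q[2]
for i in range(1,n):
    if st[i][4]>2000:
        ys,xs=np.where(l==i)
        for s in(xs.argmin(),xs.argmax(),ys.argmin(),ys.argmax()):print(i,xs[s],ys[s],w2t(xs[s],ys[s])*1000)
# finger edges, closed: front corner row 58 / back
R,p=tool();S=load('side')
g=S['frame'][190:290,290:380].astype(int).sum(2);ys,xs=np.where(g<200);print('side dark lowest',[(xs[ys==k].min()+290,xs[ys==k].max()+290,k+190) for k in range(ys.max()-14,ys.max()+1,2) if (ys==k).any()])
```

```text
[(array([   0,   80,  103,  103, 8779], dtype=int32), array([ 45.5, 128.1])), (array([  370,   149,   190,   173, 18181], dtype=int32), array([474.8, 222.2]))]
bottle [368.4 147.5] [430.  213.2]
flask [43.6 84.4] [106.6 167.1]
1 0 85 [585.  556.4   0. ]
1 102 118 [544.3 397.9   0. ]
1 13 80 [588.9 532.    0. ]
1 14 182 [471.5 528.3   0. ]
2 370 184 [507.1 139.7   0. ]
2 559 229 [ 490.8 -125.7    0. ]
2 397 149 [542.6 119.6   0. ]
2 558 321 [ 354.5 -206.9    0. ]
side dark lowest [(np.int64(302), np.int64(335), 251), (np.int64(302), np.int64(335), 253), (np.int64(302), np.int64(331), 255), (np.int64(302), np.int64(343), 257), (np.int64(302), np.int64(344), 259), (np.int64(304), np.int64(344), 261), (np.int64(306), np.int64(335), 263), (np.int64(311), np.int64(316), 265)]
```

servo_tool --motion '[[[0,1,-3,0],[0,1,-6,0],[0,1,-8,0],[0,1,-9,0],[0,1,-9,0],[0,1,-9.5,0],[0,1,-9.5,0],[0,1,-10,0],[0,1,-10,0],[0,1,-10,0]]]'

```text
t: 5.4
eef_pos: [0.4823, 0.2252, 0.003]
tcp_rot: [-180.0, -0.0, 6.8]
force: [0.3, -0.9, 0.3]
gripper_width: 0.0
gripper_force: 0.0
```

servo_tool --motion '[[[0,0,-0.2,0],[0,0,-0.4,0],[0,0,-0.5,0],[0,0,-0.6,0],[0,0,-0.6,0]]]'

```text
t: 5.9
eef_pos: [0.482, 0.2251, -0.0034]
tcp_rot: [180.0, 0.0, 6.8]
force: [-1.0, 0.0, 0.2]
gripper_width: 0.0001
gripper_force: 0.0
```

Run:
```python
from h import *
np.set_printoptions(precision=1,suppress=True)
W=grab('wrist','w4.png');S=grab('side');R,p=tool();print(p*1000,manip.sense()['force'])
b=lambda a:np.clip(a.astype(float)*1.7,0,255).astype(np.uint8)
im=np.zeros((600,800,3),np.uint8)
sx,sy=290,210
im[:,:480]=b(cv2.resize(S['frame'][sy:sy+100,sx:sx+80],(480,600),interpolation=cv2.INTER_CUBIC))
im[:320,480:]=b(cv2.resize(W['frame'][220:420,184:384],(320,320),interpolation=cv2.INTER_CUBIC))
cv2.imwrite('pics/c4.png',im[:,:,::-1])
for q in((0,0,0),(0,0,-.046),(-.018,0,-.018)):
    print(q,(w2px(S,p+R@np.array(q))-[sx,sy])*6)
```

```text
[482.1 225.1  -3.3] [-0.3  0.2 -0. ]
(0, 0, 0) [215.5 532.3]
(0, 0, -0.046) [223.3 470.8]
(-0.018, 0, -0.018) [266.2 505.8]
```

View pics/c4.png

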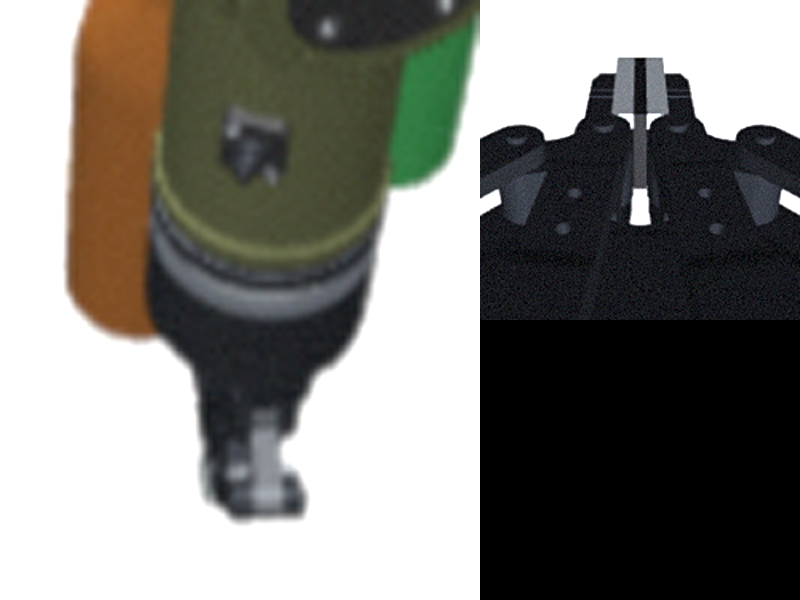

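servo_tool --motion '[[[0,0,-0.3,0],[0,0,-0.6,0],[0,0,-0.9,0],[0,0,-0.9,0],[0,0,-0.9,0]]]'

```text
t: 6.5
eef_pos: [0.482, 0.2251, -0.0124]
tcp_rot: [180.0, 0.0, 6.8]
force: [-0.2, 0.5, -0.1]
gripper_width: 0.0
gripper_force: 0.0
```

servo_tool --motion '[[[0,0,-0.2,0],[0,0,-0.4,0],[0,0,-0.5,0],[0,0,-0.6,0],[0,0,-0.7,0],[0,0,-0.7,0]]]'

```text
t: 7.1
eef_pos: [0.4821, 0.2251, -0.0193]
tcp_rot: [180.0, 0.0, 6.8]
force: [0.0, 0.7, 0.1]
gripper_width: -0.0001
gripper_force: 0.0
```

servo_tool --motion '[[[0,0,-0.2,0],[0,0,-0.4,0],[0,0,-0.6,0],[0,0,-0.8,0],[0,0,-0.8,0],[0,0,-0.8,0]]]'

```text
t: 7.7
eef_pos: [0.4821, 0.2251, -0.0273]
tcp_rot: [180.0, 0.0, 6.8]
force: [0.5, -0.9, 1.0]
gripper_width: -0.0001
gripper_force: 0.0
```

Run:
```python
from h import *
np.set_printoptions(precision=1,suppress=True)
T=grab('top');S=grab('side');R,p=tool();print(p*1000,manip.sense()['force'],manip.sense()['joint_positions'])
```

```text
[482.2 225.2 -27.2] [ 0.1  0.3 -0.2] [ 20.5  29.3 106.2   0.   44.5 103.7]
```

servo_tool --motion '[[[0,0,-0.2,0],[0,0,-0.4,0],[0,0,-0.6,0],[0,0,-0.8,0],[0,0,-0.8,0],[0,0,-0.8,0]]]'

```text
t: 8.4
eef_pos: [0.4821, 0.2251, -0.0353]
tcp_rot: [180.0, 0.0, 6.8]
force: [-0.0, 0.2, -0.1]
gripper_width: 0.0001
gripper_force: 0.0
```

servo_tool --motion '[[[0,0,-0.2,0],[0,0,-0.3,0],[0,0,-0.4,0],[0,0,-0.5,0],[0,0,-0.5,0]]]'

```text
t: 8.9
eef_pos: [0.4822, 0.2252, -0.0385]
tcp_rot: [-180.0, -0.0, 6.8]
force: [-3.1, -1.5, 15.5]
gripper_width: 0.0006
gripper_force: 7.9
```

Run:
```python
from h import *
np.set_printoptions(precision=1,suppress=True)
W=load('wrist');R,p=tool()
Rw=cv2.Rodrigues(W['rvec'])[0]
def ray(cu,cv):
    d=np.array([20+cu/1.538-W['cx'],210+cv/1.538-W['cy']]);r=np.hypot(*d);th=r/W['fx'];q=np.r_[np.sin(th)*d/r,np.cos(th)]
    ax=np.array([-.2807,0,.9598]);dn=np.cross(ax,[0,1,0]);return q[0]*np.array([0,1,0])+q[1]*dn+q[2]*ax
c=np.array([.0694,0,-.18+.038])  # relative to real closed tip
for n,cu,cv in(('tip+in',263,87),('tipback?',222,103),('innerjoint',172,158),('outerjoint c',98,160),('outerjoint edge',78,165),('far edge',0,270),('far edge mid',40,217)):
    q=ray(cu,cv)
    for x in(.007,.011,.015): k=(x-c[0])/q[0];print(n,x*1e3,(c+k*q)*1000)
```

```text
tip+in 7.0 [  7.  -41.9 -12.6]
tip+in 11.0 [ 11.  -39.2 -20.9]
tip+in 15.0 [ 15.  -36.5 -29.2]
tipback? 7.0 [  7.  -51.  -23.8]
tipback? 11.0 [ 11.  -47.7 -31.4]
tipback? 15.0 [ 15.  -44.5 -39. ]
innerjoint 7.0 [  7.  -53.8 -52.8]
innerjoint 11.0 [ 11.  -50.4 -58.5]
innerjoint 15.0 [ 15.  -46.9 -64.2]
outerjoint c 7.0 [  7.  -72.5 -57.3]
outerjoint c 11.0 [ 11.  -67.9 -62.7]
outerjoint c 15.0 [ 15.  -63.2 -68.2]
outerjoint edge 7.0 [  7.  -76.7 -60.6]
outerjoint edge 11.0 [ 11.  -71.8 -65.8]
outerjoint edge 15.0 [ 15.  -66.9 -71. ]
far edge 7.0 [  7.  -73.1 -97.6]
far edge 11.0 [  11.   -68.4 -100.4]
far edge 15.0 [  15.   -63.7 -103.3]
far edge mid 7.0 [  7.  -74.3 -80.7]
far edge mid 11.0 [ 11.  -69.5 -84.7]
far edge mid 15.0 [ 15.  -64.7 -88.6]
```

The closed fingertip met the table at a reported z of −0.038, so the real tip sits 38 mm above the reported TCP; I'll allow for that from here on. Next I raise, open, line up behind the bottle and lower. Contact will be at a link joint about 46 mm up, so I'll test the push gently.

servo_tool --motion '[[[0,0,1,0],[1,0.5,1.5,0],[2,0.8,1.5,0],[2.2,0.8,1.5,0],[2.2,0.8,1,0],[2.2,0.8,0.5,0],[2.2,0.8,0,0],[2.2,0.8,-0.5,0],[2.2,0.8,-0.8,0],[2.2,0.8,-0.8,0]]]' --jaw 0

```text
t: 9.9
eef_pos: [0.5035, 0.2329, -0.0489]
tcp_rot: [180.0, 0.1, 6.8]
force: [0.3, 0.1, 0.3]
gripper_width: 0.0853
gripper_force: 0.0
```

servo_tool --motion '[[[0,0,-0.1,0],[0,0,-0.1,0]]]'

```text
t: 10.1
eef_pos: [0.5042, 0.2332, -0.0492]
tcp_rot: [-180.0, -0.0, 6.8]
force: [0.9, -0.4, -0.7]
gripper_width: 0.0856
gripper_force: 0.0
```

```bash
cat >> h.py <<'E'
def track():
    T=grab('top');W=grab('wrist')
    f=T['frame'].astype(int);m=(f[...,0]>f[...,2]*1.5)&(f[...,0]>f[...,1]*1.25)&(f[...,0]>60);m[:,:180]=0;m[:,330:]=0;m[:200]=0;m[300:]=0
    ring=m&(f[...,0]>125)
    ys,xs=np.where(ring);mo=px2w(T,(xs.min()+xs.max())/2,(ys.min()+ys.max())/2,.245)[:2] if len(xs) else None
    f=W['frame'].astype(int);m=((f[...,0]>f[...,2]*1.7)&(f[...,0]>f[...,1]*1.35)&(f[...,0]>40));m[:,:200]=0
    n,l,st,c=cv2.connectedComponentsWithStats(m.astype(np.uint8));i=1+st[1:,4].argmax();ys,xs=np.where(l==i)
    def w2t(u,v,z=0):
        R=cv2.Rodrigues(W['rvec'])[0];c=-R.T@np.array(W['tvec']).ravel();d=np.array([u-W['cx'],v-W['cy']]);r=np.hypot(*d);th=r/W['fx']
        q=R.T@np.r_[np.sin(th)*d/r,np.cos(th)];return (c+q*(z-c[2])/q[2])[:2]
    k=ys.argmin();k2=xs.argmin();s=manip.sense()
    print('t',round(s['t'],1),'eef',s['eef_pos']*1000,'F',s['force'],'mouth',None if mo is None else mo*1000,len(ring[ring]),'base top-edge',w2t(xs[k],ys[k])*1000,'left-edge',w2t(xs[k2],ys[k2])*1000,(xs[k2],ys[k2],xs[k],ys[k]))
np.set_printoptions(precision=1,suppress=True)
E
python3 -c "
from h import *
track()"
```

```text
t 10.2 eef [504.4 233.2 -49. ] F [ 0.3  0.2 -0.2] mouth [513.9 109.1] 47 base top-edge [544.3 107.8] left-edge [506.3 139.5] (np.int64(464), np.int64(289), np.int64(528), np.int64(226))
```

servo_tool --motion '[[[0.1,-0.6,0,0],[0.15,-1.0,0,0],[0.15,-1.3,0,0],[0.2,-1.5,0,0],[0.2,-1.6,0,0],[0.2,-1.7,0,0],[0.2,-1.8,0,0],[0.2,-1.8,0,0]]]'

```text
t: 11.0
eef_pos: [0.5062, 0.2154, -0.0492]
tcp_rot: [-180.0, -0.0, 6.8]
force: [-0.4, 1.4, -0.8]
gripper_width: 0.0851
gripper_force: 0.3
```

```bash
python3 -c "
from h import *
track()"
```

```text
t 11.1 eef [506.2 215.4 -49.2] F [-1.   0.5 -0.3] mouth [513.9 109.1] 46 base top-edge [542.7 119.4] left-edge [506.  139.9] (np.int64(434), np.int64(292), np.int64(487), np.int64(227))
```

servo_tool --motion '[[[0.02,-0.1,0,0],[0.02,-0.2,0,0],[0.04,-0.3,0,0],[0.05,-0.4,0,0],[0.06,-0.5,0,0],[0.07,-0.6,0,0],[0.07,-0.6,0,0]]]'

```text
t: 11.8
eef_pos: [0.5069, 0.209, -0.0492]
tcp_rot: [180.0, -0.0, 6.8]
force: [-1.2, 2.0, 1.4]
gripper_width: 0.0853
gripper_force: 1.0
```

```bash
python3 -c "
from h import *
track()"
```

```text
t 11.9 eef [506.8 209.  -49.3] F [0.1 1.4 0.4] mouth [516.3 102.1] 50 base top-edge [544.  112.5] left-edge [506.6 133.5] (np.int64(434), np.int64(292), np.int64(488), np.int64(226))
```

The bottle slides upright: its base moved 6.4 mm, its mouth about 7 mm, and the force was about 1.5 N. I'll continue gently.

servo_tool --motion '[[[0.02,-0.2,0,0],[0.06,-0.5,0,0],[0.1,-0.8,0,0],[0.14,-1.15,0,0],[0.18,-1.5,0,0],[0.22,-1.85,0,0],[0.26,-2.2,0,0],[0.3,-2.5,0,0],[0.33,-2.8,0,0],[0.36,-3,0,0]]]'

```text
t: 12.9
eef_pos: [0.5105, 0.1788, -0.0492]
tcp_rot: [180.0, 0.0, 6.8]
force: [-0.7, 3.7, 1.4]
gripper_width: 0.0855
gripper_force: 1.7
```

```bash
python3 -c "
from h import *
track()"
```

```text
t 13.0 eef [510.5 178.7 -49.2] F [-0.6  2.   0.8] mouth [521.   73.6] 50 base top-edge [549.8  80.2] left-edge [513.1 103.5] (np.int64(435), np.int64(287), np.int64(492), np.int64(222))
```

servo_tool --motion '[[[0.02,-0.3,0,0],[0.05,-0.7,0,0],[0.1,-1.1,0,0],[0.15,-1.6,0,0],[0.2,-2.1,0,0],[0.25,-2.6,0,0],[0.3,-3.1,0,0],[0.35,-3.5,0,0],[0.4,-3.8,0,0],[0.4,-4,0,0]]]'

```text
t: 14.0
eef_pos: [0.5146, 0.1388, -0.0492]
tcp_rot: [-180.0, -0.0, 6.8]
force: [0.4, 3.9, 1.8]
gripper_width: 0.0851
gripper_force: 1.3
```

```bash
python3 -c "
from h import *
track()"
```

```text
t 14.1 eef [514.6 138.7 -49.2] F [-0.5  0.2 -0.7] mouth [525.6  33.3] 47 base top-edge [555.7  38.1] left-edge [516.6  63.3] (np.int64(435), np.int64(288), np.int64(496), np.int64(219))
```

servo_tool --motion '[[[0.02,-0.3,0,0],[0.05,-0.7,0,0],[0.1,-1.1,0,0],[0.12,-1.6,0,0],[0.15,-2.1,0,0],[0.17,-2.6,0,0],[0.2,-3.1,0,0],[0.22,-3.5,0,0],[0.25,-3.8,0,0],[0.25,-4,0,0]]]'

```text
t: 15.1
eef_pos: [0.517, 0.0988, -0.0492]
tcp_rot: [-180.0, -0.0, 6.8]
force: [0.5, 4.3, 1.0]
gripper_width: 0.0854
gripper_force: 1.0
```

```bash
python3 -c "
from h import *
track()"
```

```text
t 15.2 eef [516.9  98.7 -49.3] F [ 0.2  1.6 -0.9] mouth [529.1  -7.1] 49 base top-edge [557.8   0.7] left-edge [518.4  23.1] (np.int64(435), np.int64(289), np.int64(492), np.int64(219))
```

servo_tool --motion '[[[0.02,-0.2,0,0],[0.04,-0.5,0,0],[0.06,-0.8,0,0],[0.08,-1.1,0,0],[0.1,-1.4,0,0],[0.12,-1.7,0,0],[0.14,-2,0,0],[0.16,-2.3,0,0],[0.18,-2.5,0,0],[0.18,-2.5,0,0]]]'

```text
t: 16.2
eef_pos: [0.5187, 0.0737, -0.0493]
tcp_rot: [180.0, 0.0, 6.8]
force: [0.1, 1.1, -1.0]
gripper_width: 0.0853
gripper_force: 0.4
```

```bash
python3 -c "
from h import *
track()"
```

```text
t 16.3 eef [518.7  73.8 -49.3] F [ 0.2 -0.  -0.4] mouth [530.2 -32. ] 53 base top-edge [559.8 -25.4] left-edge [519.7  -1.9] (np.int64(435), np.int64(290), np.int64(494), np.int64(219))
```

servo_tool --motion '[[[0.03,-0.2,0,0],[0.06,-0.4,0,0],[0.1,-0.6,0,0],[0.12,-0.8,0,0],[0.14,-1,0,0],[0.15,-1.1,0,0],[0.15,-1.2,0,0],[0.15,-1.3,0,0],[0.15,-1.3,0,0]]]'

```text
t: 17.2
eef_pos: [0.5202, 0.061, -0.0492]
tcp_rot: [180.0, 0.0, 6.8]
force: [-0.5, 2.6, 0.2]
gripper_width: 0.0854
gripper_force: 0.9
```

servo_tool --motion '[[[0,-0.1,0,0],[0,-0.2,0,0],[0,-0.2,0,0]]]'

```text
t: 17.5
eef_pos: [0.5203, 0.059, -0.0492]
tcp_rot: [180.0, 0.0, 6.8]
force: [1.2, 2.4, 0.3]
gripper_width: 0.0855
gripper_force: 0.9
```

```bash
python3 -c "
from h import *
track()"
```

```text
t 17.6 eef [520.3  59.1 -49.2] F [0.4 3.  0.3] mouth [532.6 -47.5] 46 base top-edge [561.3 -40.2] left-edge [522.3 -16.3] (np.int64(435), np.int64(288), np.int64(494), np.int64(219))
```

Not stopped yet; I'll go on in 1 mm steps until the force rises.

servo_tool --motion '[[[0,-0.1,0,0],[0,-0.1,0,0],[0,-0.2,0,0],[0,-0.2,0,0]]]'

```text
t: 18.0
eef_pos: [0.5203, 0.057, -0.0492]
tcp_rot: [180.0, -0.0, 6.8]
force: [-0.3, 2.7, 0.4]
gripper_width: 0.0856
gripper_force: 0.9
```

servo_tool --motion '[[[0,-0.1,0,0],[0,-0.1,0,0],[0,-0.2,0,0],[0,-0.2,0,0]]]'

```text
t: 18.4
eef_pos: [0.5202, 0.055, -0.0492]
tcp_rot: [180.0, 0.0, 6.8]
force: [-1.0, 2.5, 0.6]
gripper_width: 0.0854
gripper_force: 0.8
```

```bash
python3 -c "
from h import *
track()"
```

```text
t 18.5 eef [520.3  55.1 -49.2] F [0.9 2.2 0.3] mouth [532.5 -51. ] 46 base top-edge [561.2 -43.5] left-edge [521.8 -20.4] (np.int64(435), np.int64(289), np.int64(493), np.int64(219))
```

servo_tool --motion '[[[0,-0.1,0,0],[0,-0.1,0,0],[0,-0.2,0,0],[0,-0.2,0,0]]]'

```text
t: 18.9
eef_pos: [0.5203, 0.0531, -0.0492]
tcp_rot: [180.0, -0.0, 6.8]
force: [-0.9, 2.3, 0.5]
gripper_width: 0.0857
gripper_force: 0.7
```

servo_tool --motion '[[[0,-0.1,0,0],[0,-0.1,0,0],[0,-0.2,0,0],[0,-0.2,0,0]]]'

```text
t: 19.3
eef_pos: [0.5196, 0.0519, -0.0491]
tcp_rot: [-179.9, 0.0, 6.8]
force: [-0.8, 6.9, 2.6]
gripper_width: 0.085
gripper_force: 2.1
```

```bash
python3 -c "
from h import *
track()"
```

```text
t 19.4 eef [519.6  51.8 -49.2] F [-1.5  8.   1.9] mouth [532.5 -54.6] 45 base top-edge [561.1 -47.2] left-edge [521.1 -23.7] (np.int64(435), np.int64(289), np.int64(494), np.int64(218))
```

servo_tool --motion '[[[0,-0.1,0,0],[0,-0.1,0,0],[0,-0.2,0,0],[0,-0.2,0,0],[0,-0.2,0,0]]]'

```text
t: 19.9
eef_pos: [0.5187, 0.0514, -0.0491]
tcp_rot: [-179.8, 0.1, 6.7]
force: [-2.9, 14.7, 4.6]
gripper_width: 0.0854
gripper_force: 4.9
```

```bash
python3 -c "
from h import *
track()"
```

```text
t 20.0 eef [518.7  51.4 -49.1] F [-3.7 13.9  5.1] mouth [532.5 -54.6] 43 base top-edge [560.8 -47.5] left-edge [527.5 -22.4] (np.int64(436), np.int64(276), np.int64(494), np.int64(217))
```

servo_tool --motion '[[[0,0.2,0,0],[0,0.4,0,0],[-0.02,0.6,0,0],[-0.05,1,0,0],[-0.15,2,0,0],[-0.3,4,0,0],[-0.6,7,0,0],[-0.6,11,0,0],[-0.6,13,2,0],[-0.6,13,5,0]]]'

```text
t: 21.0
eef_pos: [0.5127, 0.182, -0.0002]
tcp_rot: [-180.0, 0.2, 7.0]
force: [0.6, -0.5, 0.1]
gripper_width: 0.0854
gripper_force: 0.0
```

Run:
```python
from h import *
track()
S=grab('side');T=load('top')
im=np.zeros((600,800,3),np.uint8)
im[:600,:400]=cv2.resize(S['frame'][110:230,265:345],(400,600),interpolation=cv2.INTER_CUBIC)
im[:400,400:]=cv2.resize(T['frame'][205:285,285:365],(400,400),interpolation=cv2.INTER_CUBIC)
cv2.imwrite('pics/c5.png',im[:,:,::-1])
```

```text
t 21.1 eef [517.  181.5   3.8] F [0.6 0.4 0.3] mouth [532.5 -53.4] 44 base top-edge [554.6 -34.1] left-edge [518.9 -25.5] (np.int64(540), np.int64(260), np.int64(559), np.int64(219))
```

View pics/c5.png

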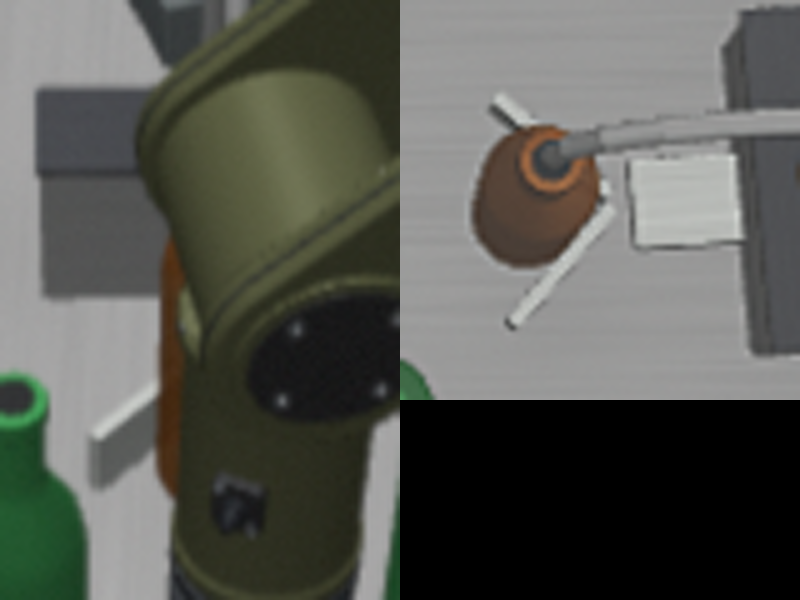

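The top crop shows the bottle upright in the V, its mouth at (550,158) directly under the spout end at (550,155) and its body touching the fence at about (580,240). It is home. Now the button: lift high, swing over, close.

servo_tool --motion '[[[0,0,5,0],[0,0,10,0],[0,0,15,0],[0,0,20,0],[0,0,25,0],[0,0,30,0],[0,0,34,0],[0,0,36.5,0],[0,0,36.5,0],[0,-2,36.5,0]]]' --jaw 1

```text
t: 22.15
eef_pos: [0.5143, 0.1604, 0.3647]
tcp_rot: [-179.9, 0.0, 6.9]
force: [-1.0, -1.0, -0.2]
gripper_width: -0.0001
gripper_force: 0.0
```

servo_tool --motion '[[[0,-4,0,0],[0,-8,0,0],[0,-12,0,0],[0,-16,0,0],[0,-20,0,0],[1,-24,0,0],[2,-28,0,0],[3,-32,0,0],[3,-36,0,0],[3,-40,0,0]]]'

```text
t: 23.15
eef_pos: [0.5434, -0.2423, 0.3625]
tcp_rot: [-179.8, 0.2, 6.7]
force: [0.6, -0.1, -0.0]
gripper_width: 0.0002
gripper_force: 0.0
```

servo_tool --motion '[[[0,-4,0,0],[0,-8,0,0],[0,-12,0,0],[0,-16,0,0],[0,-17,0,0],[0,-17,0,0]]]'

```text
t: 23.75
eef_pos: [0.5432, -0.4123, 0.362]
tcp_rot: [-179.8, 0.2, 6.6]
force: [-0.3, 0.2, 0.1]
gripper_width: -0.0002
gripper_force: 0.0
```

servo_tool --motion '[[[0,0,-5,0],[0,0,-10,0],[0,0,-15,0],[0,0,-20,0],[0,0,-24,0],[0,0,-26,0],[0,0,-26,0],[0,0,-26,0]]]'

```text
t: 24.55
eef_pos: [0.5444, -0.4094, 0.1058]
tcp_rot: [-179.9, 0.0, 6.8]
force: [-0.7, 0.5, -0.1]
gripper_width: -0.0001
gripper_force: 0.0
```

Run:
```python
from h import *
W=grab('wrist');S=grab('side');T=grab('top');R,p=tool();print(p*1000)
im=np.zeros((600,800,3),np.uint8)
u0,v0=184,130
im[:,:414]=cv2.resize(W['frame'][v0:v0+290,u0:u0+200],(414,600),interpolation=cv2.INTER_CUBIC)
im[:300,415:]=cv2.resize(T['frame'][190:290,340:468],(385,300),interpolation=cv2.INTER_CUBIC)
im[301:600,415:]=cv2.resize(S['frame'][60:160,260:388],(385,299),interpolation=cv2.INTER_CUBIC)
cv2.imwrite('pics/c6.png',im[:,:,::-1])
for x,y in((.543,-.412),(.546,-.4135),(.540,-.410)):print((wpx(W,np.array([x,y,.062]))-[u0,v0])*2.07)
```

```text
[ 545.7 -411.4  108.2]
[214.8 191.4]
[220.1 183.8]
[208.1 198.8]
```

View pics/c6.png

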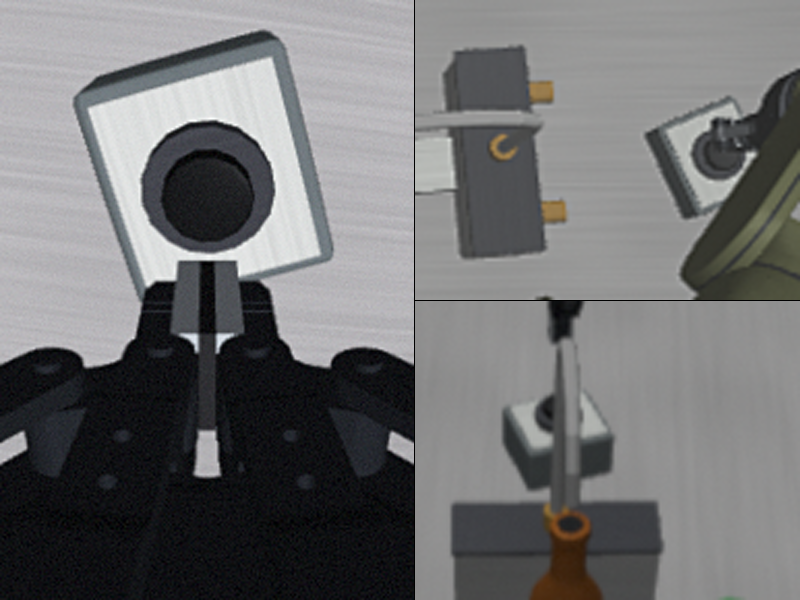

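The wrist crop shows the button top at (208,195), in line with the closed fingertip at column 207. Its back-projection gives (0.541,−0.410), so the fingertip is over it. Going down.

servo_tool --motion '[[[-0.1,0,-2,0],[-0.1,0,-4,0],[-0.1,0,-6,0],[-0.1,0,-7,0],[-0.1,0,-7.4,0],[-0.1,0,-7.4,0],[-0.1,0,-7.6,0],[-0.1,0,-7.8,0],[-0.1,0,-7.8,0]]]'

```text
t: 25.6
eef_pos: [0.544, -0.4115, 0.0288]
tcp_rot: [179.9, -0.1, 6.8]
force: [-0.0, 1.0, 4.3]
gripper_width: -0.0003
gripper_force: 2.0
```

servo_tool --motion '[[[0,0,-0.2,0],[0,0,-0.2,0],[0,0,-0.4,0],[0,0,-0.4,0]]]'

```text
t: 26.0
eef_pos: [0.5441, -0.4116, 0.0274]
tcp_rot: [179.9, -0.1, 6.8]
force: [-3.9, 3.4, 18.1]
gripper_width: -0.0001
gripper_force: 9.3
```

servo_tool --motion '[[[0,0,-0.2,0],[0,0,-0.2,0],[0,0,-0.3,0],[0,0,-0.3,0]]]'

```text
t: 26.4
eef_pos: [0.5442, -0.4116, 0.0271]
tcp_rot: [179.8, -0.2, 6.8]
force: [-6.9, 6.0, 32.4]
gripper_width: 0.0002
gripper_force: 15.8
```

servo_tool --motion '[[[0,0,0.5,0],[0,0,0.7,0],[0,0,0.7,0]]]'

```text
t: 26.7
eef_pos: [0.5441, -0.4115, 0.0288]
tcp_rot: [179.9, -0.1, 6.8]
force: [0.9, 0.3, 4.2]
gripper_width: 0.0
gripper_force: 2.1
```

servo_tool --motion '[[[0,0,0.2,0],[0,0,0.2,0],[0,0,0.2,0]]]'

```text
t: 27.0
eef_pos: [0.544, -0.4114, 0.0296]
tcp_rot: [179.9, -0.1, 6.8]
force: [1.1, -0.7, 4.1]
gripper_width: -0.0
gripper_force: 1.8
```

servo_tool --motion '[[[0,0,0.2,0],[0,0,0.2,0],[0,0,0.2,0]]]'

```text
t: 27.3
eef_pos: [0.5432, -0.4109, 0.0316]
tcp_rot: [-180.0, 0.0, 6.8]
force: [1.8, -0.9, 2.0]
gripper_width: -0.0002
gripper_force: 1.2
```

servo_tool --motion '[[[0,0,0.2,0],[0,0,0.2,0],[0,0,0.2,0]]]'

```text
t: 27.6
eef_pos: [0.5427, -0.4104, 0.0335]
tcp_rot: [-179.9, 0.1, 6.8]
force: [0.5, -0.3, 0.2]
gripper_width: -0.0001
gripper_force: 0.7
```

The force profile matches the button: about 6 mm of spring travel up to 5 N, then a hard stop at 32 N. It has come back up, so I'll move away.

servo_tool --motion '[[[0,0,2,0],[0,0,5,0],[0,0,10,0],[0,0,15,0],[0,-3,18,0],[-3,-6,18,0],[-6,-8,18,0],[-6,-8,18,0],[-6,-8,18,0]]]'

```text
t: 28.5
eef_pos: [0.4819, -0.4906, 0.213]
tcp_rot: [-179.9, 0.1, 6.7]
force: [-0.4, 1.1, -0.0]
gripper_width: 0.0003
gripper_force: 0.0
```

Run:
```python
from h import *
T=grab('top');f=T['frame'].astype(int);m=(f[...,0]>f[...,2]*1.5)&(f[...,0]>f[...,1]*1.25)&(f[...,0]>125);m[:,:270]=0;m[:,340:]=0;m[:200]=0;m[300:]=0
ys,xs=np.where(m);print(px2w(T,(xs.min()+xs.max())/2,(ys.min()+ys.max())/2,.245)*1000)
S=grab('side');print(w2px(S,[.532,-.051,.245]),manip.sense()['force'],manip.sense()['t'])
print(manip.close_job())
```

```text
[532.5 -54.6 245. ]
[310.7 134. ] [ 0.2  0.2 -0.3] 28.6
the job is handed in; nothing more can be done
None
```

I slid the bottle upright into the V-stop under the spout until it stopped firmly (about 14 N), then pressed the start button to its hard stop, let it spring back and moved the arm clear. I handed the job in at 28.6 s. Contact on the bottle was at about 46 mm rather than below 35 mm, because the gripper's side links stick out farther than its fingertips; the bottle did not tip. The upper fence was hidden in the last view, so contact with that face is inferred from the firm stop and the bottle's measured position.

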